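# Feel the plate rows of the dishwasher basket for play and fold the worn ones down

## Task

Some of the folding plate rows in this dishwasher basket have worn loose in their clips and would let plates knock together. Rock each row gently back and forth by its grip to feel its play, without straining the sound ones, and fold every row that flops freely down flat to the right so that nobody loads it. Leave the firm rows standing upright and the mug, bowl and pepper grinder where they are.

Things in the scene. Friction and masses are not known exactly. Their poses are not given: they have to be found in the camera images.
- basket: White wire dishwasher basket, 280 mm deep (its x, away from the robot), 370 mm wide (its y, to the robot's left), fixed. Origin: centre of its underside, z up. Wire floor 20 mm, front wall 68 mm, back 88 mm, sides 77 mm up. In it stand four folding plate rows, alike to the eye, 80 mm apart along y: combs of 5 mm wire tines, tops 97 mm up, each on an axle along x, 31 mm above the worktop.
- grip_1 (a point): Centre of the grey finger grip of the leftmost row standing upright (a place fixed to the basket: it does not follow the row as that moves; axes as the basket's). The grip is a rounded block 42 mm along x, 12 along y, 20 high, 60 mm straight above its row's axle, 91 mm above the worktop, over the row's two front tines; nothing is above it.
- grip_2 (a point): Centre of the grey finger grip of the second from the left row standing upright (a place fixed to the basket: it does not follow the row as that moves; axes as the basket's). The grip is a rounded block 42 mm along x, 12 along y, 20 high, 60 mm straight above its row's axle, 91 mm above the worktop, over the row's two front tines; nothing is above it.
- grip_3 (a point): Centre of the grey finger grip of the third from the left row standing upright (a place fixed to the basket: it does not follow the row as that moves; axes as the basket's). The grip is a rounded block 42 mm along x, 12 along y, 20 high, 60 mm straight above its row's axle, 91 mm above the worktop, over the row's two front tines; nothing is above it.
- grip_4 (a point): Centre of the grey finger grip of the rightmost row standing upright (a place fixed to the basket: it does not follow the row as that moves; axes as the basket's). The grip is a rounded block 42 mm along x, 12 along y, 20 high, 60 mm straight above its row's axle, 91 mm above the worktop, over the row's two front tines; nothing is above it.
- rock_a (a joint): Rocking of row a about its axle, rad: 0 upright, plus leans to -y, minus to +y. Which place holds row a changes and is not told. A sound row gives elastically, 0.4 to 0.5 mm at the grip per N, and springs back; over 6 N (3 mm, 0.05 rad) strains it. A worn row flops freely (under 1 N at the grip) 4.5 to 6 mm each way between hard stops and stays where left.
- fold_a (a joint): Folding of row a on its axle, rad: 0 upright (rigid stop behind), 1.45 flat toward -y (the robot's right). Worn or sound, it takes 0.5 N m (8 to 9 N at the grip) to fold, never springs back, stays where left. Flat, the grip's centre is 60 mm to -y of the axle, 33 to 38 mm above the worktop, 20 mm short of the next row's tines.
- rock_b (a joint): Rocking of row b about its axle, rad: 0 upright, plus leans to -y, minus to +y. Which place holds row b changes and is not told. A sound row gives elastically, 0.4 to 0.5 mm at the grip per N, and springs back; over 6 N (3 mm, 0.05 rad) strains it. A worn row flops freely (under 1 N at the grip) 4.5 to 6 mm each way between hard stops and stays where left.
- fold_b (a joint): Folding of row b on its axle, rad: 0 upright (rigid stop behind), 1.45 flat toward -y (the robot's right). Worn or sound, it takes 0.5 N m (8 to 9 N at the grip) to fold, never springs back, stays where left. Flat, the grip's centre is 60 mm to -y of the axle, 33 to 38 mm above the worktop, 20 mm short of the next row's tines.
- rock_c (a joint): Rocking of row c about its axle, rad: 0 upright, plus leans to -y, minus to +y. Which place holds row c changes and is not told. A sound row gives elastically, 0.4 to 0.5 mm at the grip per N, and springs back; over 6 N (3 mm, 0.05 rad) strains it. A worn row flops freely (under 1 N at the grip) 4.5 to 6 mm each way between hard stops and stays where left.
- fold_c (a joint): Folding of row c on its axle, rad: 0 upright (rigid stop behind), 1.45 flat toward -y (the robot's right). Worn or sound, it takes 0.5 N m (8 to 9 N at the grip) to fold, never springs back, stays where left. Flat, the grip's centre is 60 mm to -y of the axle, 33 to 38 mm above the worktop, 20 mm short of the next row's tines.
- rock_d (a joint): Rocking of row d about its axle, rad: 0 upright, plus leans to -y, minus to +y. Which place holds row d changes and is not told. A sound row gives elastically, 0.4 to 0.5 mm at the grip per N, and springs back; over 6 N (3 mm, 0.05 rad) strains it. A worn row flops freely (under 1 N at the grip) 4.5 to 6 mm each way between hard stops and stays where left.
- fold_d (a joint): Folding of row d on its axle, rad: 0 upright (rigid stop behind), 1.45 flat toward -y (the robot's right). Worn or sound, it takes 0.5 N m (8 to 9 N at the grip) to fold, never springs back, stays where left. Flat, the grip's centre is 60 mm to -y of the axle, 33 to 38 mm above the worktop, 20 mm short of the next row's tines.
- mug_mid (a point): Half-way up a white mug, 74 mm across, 85 mm tall, loose in the empty back part of the basket; leave alone.
- dish_mid (a point): Half-way up a small white bowl, 84 mm across, 38 mm tall, loose in the empty back part of the basket; leave alone.
- grinder_mid (a point): Half-way up a small glass pepper grinder with a black cap, 43 mm across, 112 mm tall, standing on the worktop to the left of the basket; leave alone.

How it is judged (in metres and radians):
On the way, in this order (a step that is already met when the one before it is completed fails the run):
1. a worn row, still upright, is rocked back against its stop, away from the fold way (((value of joint rock_a below -0.035 rad and value of joint fold_a below 0.15 rad) or (value of joint rock_b below -0.035 rad and value of joint fold_b below 0.15 rad))), for 0.02 s.
2. one worn row is folded flat (value of joint any of fold_a, fold_b above 1.2 rad), for 0.1 s.
At the end, for the whole second after the job is handed in: Both worn rows lie folded flat (fold over 1.2 of 1.45 rad), every sound row stands upright (fold under 0.1 rad), and the mug, bowl and pepper grinder are within 20 mm of where they stood (value of joint each of fold_a, fold_b above 1.2 rad and value of joint each of fold_c, fold_d below 0.1 rad and distance of each of mug_mid, dish_mid, grinder_mid from where it was at the start of the episode below 0.02 m); the robot touches nothing.
It fails at once if a sound row is strained: rocked more than 0.05 rad from upright (over 6 N at its grip) (value of joint any of rock_c, rock_d above 0.05 rad or value of joint any of rock_c, rock_d below -0.05 rad).
It fails at once if a sound row is folded (value of joint any of fold_c, fold_d above 0.15 rad).
It fails at once if the mug, bowl or pepper grinder is shoved (distance of any of mug_mid, dish_mid, grinder_mid from where it was at the start of the episode above 0.03 m).
It also fails if it takes over 72 s, if anything falls off the work surface, if the arm or the gripper's body presses on something with over 40 N, if the wrist force passes 120 N, or if a joint passes its speed limit or range.

## Robot

A 6-joint arm with a two-finger parallel gripper is mounted at the origin on a cart in front of the work surface, level with it; the furniture and walls round the work are solid. World frame = base frame: x ahead of the robot, y to its left, z up, the work surface at z = 0. Lengths are in m, angles in degrees, forces in N, time in s.
With the tool pointing down it reaches from about 0.375 to 0.9 m from the base axis. Payload 3.1 kg.
Tool frame: the origin (TCP) lies at the very end of the fingers, on their centre line; the grasp point (between the pads) lies bot.grip_point_offset behind it (bot.grip_point_offset is the distance from the TCP to the grasp point, in m); z points along the fingers, y is the line along which they close (so a half turn about z gives the same grasp; the last joint's range is limited). The gripper opens to 87 mm and grips with 3 to 60 N. Pads are 19 mm wide; open, the fingers measure 117 mm over their backs; the gripper's body (75 mm by 190 mm) begins 51 mm behind the grasp point.
Start: joints at [60.934, 30.224, 82.088, -0, 67.689, -10.227], TCP at [0.202, 0.592, 0.2] pointing down, gripper open.
Joint ranges: [-176.69, 176.69], [-43.24, 126.21], [12.49, 139.97], [-82, 262], [0, 151.66], [-163.58, 163.58]. Speed limits (degrees/s): [159.86, 159.86, 180, 180, 180, 180].

## Interface

Orientations are given as a 3x3 rotation matrix whose columns are the frame's x, y, z axes.
In Python, from rig import bot, viewer, ticket gives the robot as it stands.
- The arm moves only by the tool servo_tool, never from a script. Its argument "targets" is a list of rows, each an object with "offset": the shift along the tool's x, y, z in m, a list of three; "dr": the turn, a rotation vector about the tool's x, y, z in degrees, a list of three. In form: [{"offset": [x, y, z], "dr": [ax, ay, az]}, ...]. A call has 1 to 20 rows; each row is the pose to reach, as a shift and turn from the pose commanded when the call began, along the tool's axes at that moment; what a row does not reach only later rows make up. A row lasts 1/12 s, in which the tool goes at most 41.7 mm and 7.16 degrees, less where a joint would pass 70% of its speed; a pose out of reach is approached as far as the arm can. A call with a gripper value outside its range is refused whole. "gripper" is the gripper command: -1 is fully open, 1 is shut, values between are in proportion, set as the call begins (left out, the last holds). The fingers move at their own pace and stop on an object; the grip force is fixed at half the most. Time passes only in rows, so rows that repeat a pose let the fingers close. It gives the time, the measured TCP pose, the force, the opening and the grip force at its end, in the units of the state.
- bot.read_state(): the state, without advancing time (a new reading comes with each control period).
- viewer.capture(name): name is "scene" or "top" or "wrist"; returns a dict with "color" (384x512x3 uint8, red, green, blue), "camera_matrix" (3x3 intrinsics, pixels), "k1" (the pictures are not rectified: a ray, as slopes to the right and down, at radius r is drawn at 1 + k1 r^2 times it, then the intrinsics apply), "R" (3x3) and "t" (3): a world point X has camera coordinates R X + t. Camera axes: x right, y down, z forward; pixel columns grow to the right and rows downward; lengths in m; the calibration is good to about 2 mm. A picture is of the moment at which its call begins. There is no depth.
- ticket.hand_in(): hands the job in; it is judged then, once.
The state is a dict: "time_s": time; "joint_positions": joint angles; "qvel": joint speeds; "tau": joint torques, N m; "position": TCP position; "tcp_rot": TCP orientation; "force": force on the tool from outside, world axes, zero at the start; "moment": the same for the moment, N m; "opening": opening from 0.0 (shut) to 1.0 (fully open); "grasp_force": force on a finger pad.
Only numpy, scipy, OpenCV 4.12 (cv2) and the standard library are available. Lean on these libraries where they do the work, as an engineer would, in place of code of your own. Each camera call takes 0.05 s, during which the arm holds its last target. There are 200 camera calls.

## Working session

There is one attempt and no reset: what is moved stays moved. The work goes in short steps, Python scripts to look and compute and a tool call to move; the robot and the scene stay as the last step left them, time stands still between calls to the robot, and variables do not carry over. Pictures are saved under pics/ and viewed, at most 10 in all, crops included, and the job is handed in when it is done.

Besides the shell and the picture viewer there is one more tool, called after "Emit:" as a command line: name --argument value ..., lists and objects as JSON in quotes. servo_tool: Moves the arm, as the interface text tells. Its arguments: {"type":"object","properties":{"targets":{"type":"array"},"gripper":{"type":"number"}},"required":["targets"]}

```bash
mkdir -p pics
python3 - <<'E'
from rig import bot,viewer
import cv2,numpy as np
s=bot.read_state();print(s,bot.grip_point_offset)
for n in("scene","top"):
    c=viewer.capture(n);cv2.imwrite(f"pics/{n}0.png",c["color"][:,:,::-1])
    print(n,c["camera_matrix"],c["k1"],c["R"],c["t"])
E
```

```text
{'time_s': 0.0, 'joint_positions': array([ 6.09359615e+01,  3.02782141e+01,  8.21573453e+01, -3.02953734e-03,
        6.76873463e+01, -1.02276362e+01]), 'qvel': array([-0.03598963,  0.00456331, -0.03728726,  0.07898692,  0.00871546,
       -0.04983026]), 'tau': array([ 1.96472394e-05, -4.40039492e+01, -1.76595175e+01,  6.32483256e-02,
        5.80889569e-02, -1.73126941e-04]), 'position': array([0.20139684, 0.59083599, 0.19917441]), 'tcp_rot': array([[-9.46450653e-01,  3.22846966e-01, -9.99308405e-04],
       [ 3.22848341e-01,  9.46448806e-01, -1.89875285e-03],
       [ 3.32787650e-04, -2.11970094e-03, -9.99997698e-01]]), 'force': array([ 0.47593936,  0.90516706, -0.66844796]), 'moment': array([-0.02393178,  0.01074567, -0.03204903]), 'grasp_force': 0.0, 'opening': 0.9990991564355445} 0.0187
scene [[400.6085892    0.         247.85673922]
 [  0.         400.6085892  190.56577165]
 [  0.           0.           1.        ]] 0.01605499376375972 [[-0.48629687 -0.87363821  0.01648123]
 [-0.50546031  0.26587078 -0.82086698]
 [ 0.71275888 -0.40751565 -0.57088157]] [0.31995107 0.32541485 0.53668553]
top [[349.75511621   0.         257.11781038]
 [  0.         349.75511621 197.67428703]
 [  0.           0.           1.        ]] -0.060068294103847834 [[-0.02438172 -0.99970119 -0.00174931]
 [-0.98869959  0.02437224 -0.1479159 ]
 [ 0.14791433 -0.0018769  -0.9889984 ]] [0.06955276 0.55002966 0.85199756]
```

View pics/scene0.png

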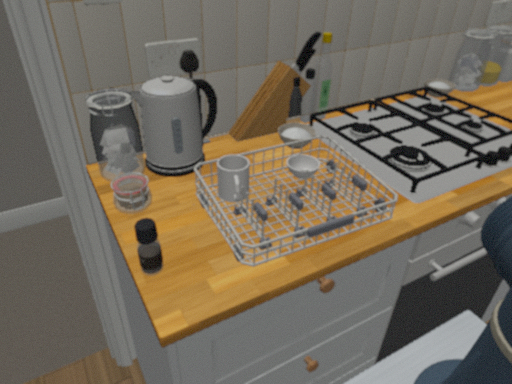

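View pics/top0.png

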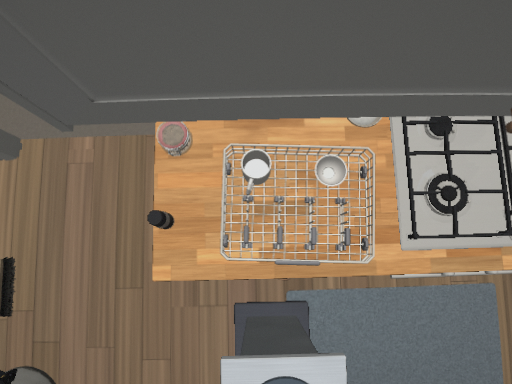

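The scene shows the basket with four rows: mug at the back left, bowl at the back middle, grinder left of the basket. In the top view the grey grips lie near columns 246, 280, 312 and 347, row ~236. I'll enlarge that part.

```bash
cat > h.py <<'E'
from rig import bot,viewer
import cv2,numpy as np
def ray(c,u,v,z):
    K=c["camera_matrix"];d=np.array([c["k1"],0,0,0,0.])
    p=cv2.undistortPoints(np.array([[[u,v]]],float),K,d)[0,0]
    R,t=np.array(c["R"]),np.array(c["t"]);o=-R.T@t;w=R.T@np.array([p[0],p[1],1])
    return o+w*(z-o[2])/w[2]
def proj(c,X):
    return cv2.projectPoints(np.array(X,float).reshape(-1,3),cv2.Rodrigues(np.array(c["R"]))[0],np.array(c["t"]),c["camera_matrix"],np.array([c["k1"],0,0,0,0.]))[0][:,0]
def crop(c,u0,v0,w,h,k,name):
    cv2.imwrite(name,cv2.resize(c["color"][v0:v0+h,u0:u0+w,::-1],None,fx=k,fy=k,interpolation=cv2.INTER_CUBIC))
E
python3 - <<'E'
from h import *
c=viewer.capture("top");crop(c,215,140,165,125,4.8,"pics/top1.png")
for u in(246,280,312,347):print(ray(c,u,236,.091))
E
```

```text
[0.45285956 0.08474422 0.091     ]
[0.45087017 0.00413343 0.091     ]
[ 0.44889982 -0.07187084  0.091     ]
[ 0.44662671 -0.15542989  0.091     ]
```

View pics/top1.png

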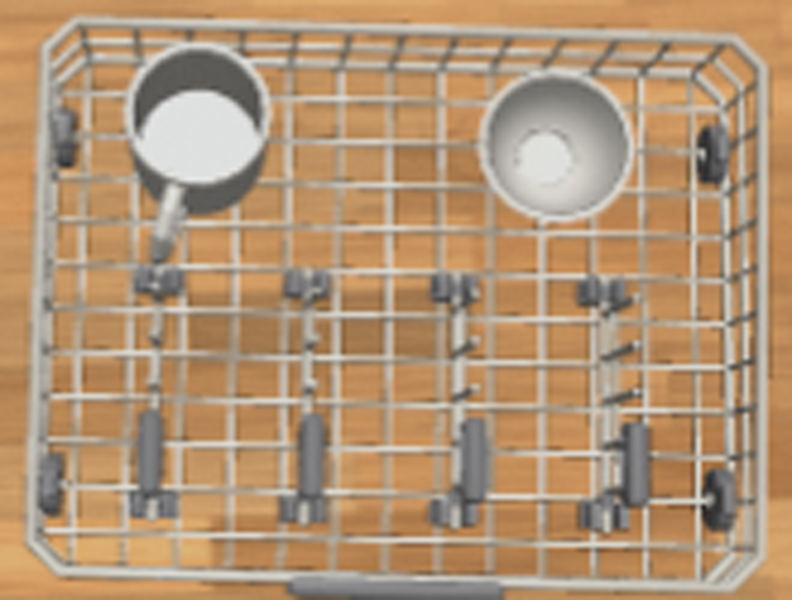

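The crop shows the grips at about (150,452), (312,457), (475,460), (636,465) and the axle bearings at both ends of each row, front (152..605, ~510) and back (158..603, ~287).

Run:
```python
from h import *
c=viewer.capture("top")
f=lambda x,y,z:ray(c,215+x/4.8-.4,140+y/4.8-.4,z).round(4)
for g,a,b in zip([(150,452),(312,457),(475,460),(636,465)],[(152,505),(303,510),(455,513),(605,517)],[(158,280),(306,284),(456,290),(603,293)]):
    print("grip",f(*g,.099),"axle",f(*a,.033),f(*b,.033))
print("rim", f(30,545,.068),f(760,555,.068),f(45,45,.088),f(765,70,.088))
```

```text
grip [0.4578 0.0847 0.099 ] axle [0.433  0.0864 0.033 ] [0.5527 0.0808 0.033 ]
grip [0.4534 0.0055 0.099 ] axle [0.4284 0.007  0.033 ] [0.5486 0.0014 0.033 ]
grip [ 0.4498 -0.0744  0.099 ] axle [ 0.4247 -0.0731  0.033 ] [ 0.5433 -0.079   0.033 ]
grip [ 0.4452 -0.1536  0.099 ] axle [ 0.4205 -0.1524  0.033 ] [ 0.5397 -0.1582  0.033 ]
rim [0.4138 0.1473 0.068 ] [ 0.399  -0.2223  0.068 ] [0.6683 0.1351 0.088 ] [ 0.6465 -0.2364  0.088 ]
```

```bash
cat >> h.py <<'E'
YAW=np.radians(-2.85)
G=np.array([[.4578,.0847],[.4534,.0055],[.4498,-.0744],[.4452,-.1536]])
def to(X):
    s=bot.read_state();R=s["tcp_rot"];c,n=np.cos(YAW),np.sin(YAW)
    T=np.array([[-c,-n,0],[-n,c,0],[0,0,-1]])
    from scipy.spatial.transform import Rotation as Ro
    print((R.T@(np.array(X)-s["position"])).round(4),Ro.from_matrix(R.T@T).as_rotvec(degrees=True).round(2))
E
python3 - <<'E'
from h import *
to([*G[0],.17]); print(bot.read_state()["position"])
E
```

```text
[-0.406  -0.3965  0.03  ] [ -0.07  -0.02 -15.99]
[0.2015427  0.59110608 0.199525  ]
```

Emit:
servo_tool --targets '[{"offset":[-0.027,-0.027,0.002],"dr":[0,0,-1]},{"offset":[-0.054,-0.053,0.004],"dr":[0,0,-2]},{"offset":[-0.081,-0.079,0.006],"dr":[0,0,-3]},{"offset":[-0.108,-0.106,0.008],"dr":[0,0,-4]},{"offset":[-0.135,-0.132,0.01],"dr":[0,0,-5]},{"offset":[-0.162,-0.159,0.012],"dr":[0,0,-6]},{"offset":[-0.189,-0.185,0.014],"dr":[0,0,-7]},{"offset":[-0.216,-0.211,0.016],"dr":[0,0,-8]},{"offset":[-0.243,-0.238,0.018],"dr":[0,0,-9]},{"offset":[-0.27,-0.264,0.02],"dr":[0,0,-10.5]},{"offset":[-0.297,-0.291,0.022],"dr":[0,0,-12]},{"offset":[-0.324,-0.317,0.024],"dr":[0,0,-13]},{"offset":[-0.351,-0.343,0.026],"dr":[0,0,-14]},{"offset":[-0.378,-0.37,0.028],"dr":[0,0,-15]},{"offset":[-0.406,-0.3965,0.03],"dr":[0,0,-16]},{"offset":[-0.406,-0.3965,0.03],"dr":[0,0,-16]},{"offset":[-0.406,-0.3965,0.03],"dr":[0,0,-16]},{"offset":[-0.406,-0.3965,0.03],"dr":[0,0,-16]}]' --gripper 0.17

```text
time_s: 1.7
position: [0.4573, 0.0853, 0.1699]
tcp_rot: [[-0.999, 0.051, -0.001], [0.051, 0.999, 0.0], [0.002, 0.0, -1.0]]
force: [0.8, -0.6, -1.2]
opening: 0.413
grasp_force: 0.0
```

Run:
```python
from h import *
c=viewer.capture("wrist");im=c["color"][:,:,::-1].copy()
for g in G: 
    p=proj(c,[*g,.101])[0];cv2.circle(im,tuple(int(v) for v in p),3,(0,0,255),-1);print(p)
cv2.imwrite("pics/w0.png",im)
```

```text
[254.51458232 193.08474511]
[173.0803499  192.65316258]
[ 90.99243918 193.04495265]
[  9.31103115 192.41642372]
```

View pics/w0.png

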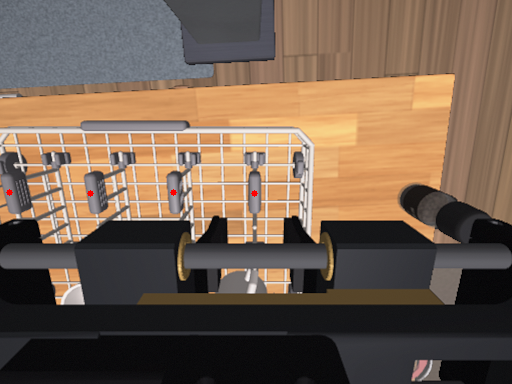

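The projected points sit on all four grips ((255,193), (174,193), (91,193), (9,192)), so the estimate holds. Descending astride grip 1.

Emit:
servo_tool --targets '[{"offset":[0,0,0.02],"dr":[0,0,0]},{"offset":[0,0,0.045],"dr":[0,0,0]},{"offset":[0,0,0.07],"dr":[0,0,0]},{"offset":[0,0,0.084],"dr":[0,0,0]},{"offset":[0,0,0.084],"dr":[0,0,0]},{"offset":[0,0,0.084],"dr":[0,0,0]},{"offset":[0,0,0.084],"dr":[0,0,0]}]'

```text
time_s: 2.33
position: [0.4582, 0.0861, 0.0869]
tcp_rot: [[-0.999, 0.048, 0.001], [0.048, 0.999, -0.0], [-0.001, 0.0, -1.0]]
force: [0.4, 0.5, 0.1]
opening: 0.418
grasp_force: 0.0
```

Emit:
servo_tool --targets '[{"offset":[0,0.003,0],"dr":[0,0,0]},{"offset":[0,0.006,0],"dr":[0,0,0]},{"offset":[0,0.009,0],"dr":[0,0,0]},{"offset":[0,0.009,0],"dr":[0,0,0]},{"offset":[0,0.009,0],"dr":[0,0,0]},{"offset":[0,0.009,0],"dr":[0,0,0]}]'

```text
time_s: 2.83
position: [0.4586, 0.0941, 0.0863]
tcp_rot: [[-0.999, 0.049, 0.0], [0.049, 0.999, -0.0], [-0.0, -0.0, -1.0]]
force: [0.3, -0.6, 0.4]
opening: 0.413
grasp_force: 0.0
```

Emit:
servo_tool --targets '[{"offset":[0,0.001,0],"dr":[0,0,0]},{"offset":[0,0.002,0],"dr":[0,0,0]},{"offset":[0,0.002,0],"dr":[0,0,0]},{"offset":[0,0.002,0],"dr":[0,0,0]}]'

```text
time_s: 3.17
position: [0.4585, 0.0961, 0.0861]
tcp_rot: [[-0.999, 0.05, -0.0], [0.05, 0.999, -0.0], [0.0, -0.0, -1.0]]
force: [0.7, -0.2, -0.5]
opening: 0.416
grasp_force: 0.0
```

Emit:
servo_tool --targets '[{"offset":[0,0.001,0],"dr":[0,0,0]},{"offset":[0,0.0015,0],"dr":[0,0,0]},{"offset":[0,0.0015,0],"dr":[0,0,0]},{"offset":[0,0.0015,0],"dr":[0,0,0]}]'

```text
time_s: 3.5
position: [0.4586, 0.0977, 0.0861]
tcp_rot: [[-0.999, 0.049, -0.0], [0.049, 0.999, 0.0], [0.0, -0.0, -1.0]]
force: [-0.3, -0.4, 1.1]
opening: 0.42
grasp_force: 0.0
```

Emit:
servo_tool --targets '[{"offset":[0,0.0005,0],"dr":[0,0,0]},{"offset":[0,0.001,0],"dr":[0,0,0]},{"offset":[0,0.001,0],"dr":[0,0,0]},{"offset":[0,0.001,0],"dr":[0,0,0]}]'

```text
time_s: 3.83
position: [0.4587, 0.0987, 0.0862]
tcp_rot: [[-0.999, 0.049, 0.0], [0.049, 0.999, -0.0], [-0.0, -0.0, -1.0]]
force: [0.4, 0.8, 0.1]
opening: 0.412
grasp_force: 0.0
```

Run:
```python
from h import *
c=viewer.capture("wrist");crop(c,170,130,160,120,5,"pics/w1.png");print(bot.read_state()["force"])
```

```text
[0.41579248 0.95694157 0.0219425 ]
```

View pics/w1.png

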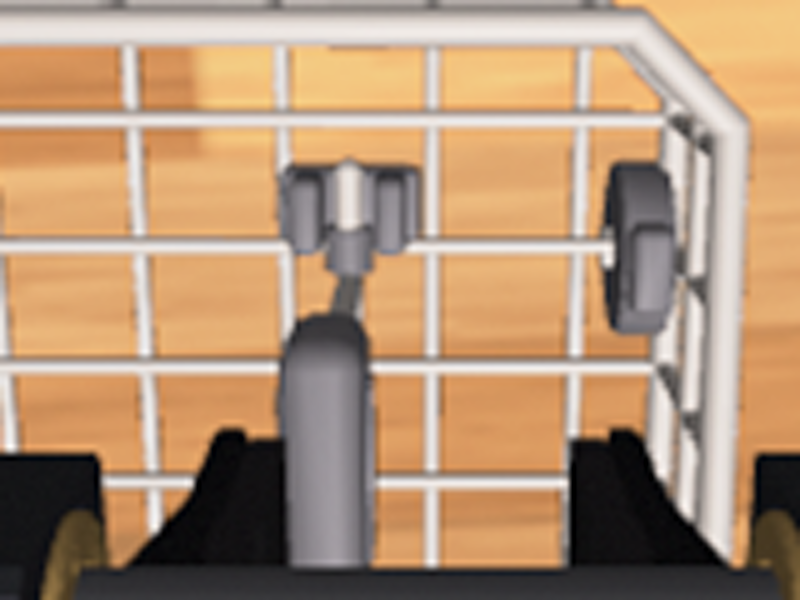

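The right finger's pad (x≈285 in the crop) is just meeting the grip. Pressing on in small steps.

Emit:
servo_tool --targets '[{"offset":[0,0.0005,0],"dr":[0,0,0]},{"offset":[0,0.001,0],"dr":[0,0,0]},{"offset":[0,0.001,0],"dr":[0,0,0]},{"offset":[0,0.001,0],"dr":[0,0,0]}]'

```text
time_s: 4.22
position: [0.4587, 0.0997, 0.0862]
tcp_rot: [[-0.999, 0.049, 0.0], [0.049, 0.999, 0.0], [-0.0, 0.0, -1.0]]
force: [0.1, -0.3, -0.2]
opening: 0.417
grasp_force: 0.0
```

Emit:
servo_tool --targets '[{"offset":[0,0.0005,0],"dr":[0,0,0]},{"offset":[0,0.0005,0],"dr":[0,0,0]},{"offset":[0,0.0005,0],"dr":[0,0,0]},{"offset":[0,0.0005,0],"dr":[0,0,0]}]'

```text
time_s: 4.55
position: [0.4587, 0.1001, 0.0862]
tcp_rot: [[-0.999, 0.05, 0.0], [0.05, 0.999, -0.0], [-0.0, -0.0, -1.0]]
force: [0.2, 0.0, 0.6]
opening: 0.411
grasp_force: 0.0
```

Emit:
servo_tool --targets '[{"offset":[0,0.0005,0],"dr":[0,0,0]},{"offset":[0,0.001,0],"dr":[0,0,0]},{"offset":[0,0.001,0],"dr":[0,0,0]},{"offset":[0,0.001,0],"dr":[0,0,0]}]'

```text
time_s: 4.88
position: [0.4588, 0.1012, 0.0861]
tcp_rot: [[-0.999, 0.049, -0.0], [0.049, 0.999, 0.0], [0.0, 0.0, -1.0]]
force: [-0.3, -0.3, 0.6]
opening: 0.414
grasp_force: 0.0
```

Run:
```python
from h import *
c=viewer.capture("wrist");crop(c,170,130,160,120,5,"pics/w2.png");print(bot.read_state()["force"])
a=cv2.imread("pics/w1.png");b=cv2.imread("pics/w2.png")
# horizontal shift of grip front end between pictures
t=a[310:420,270:390];r=cv2.matchTemplate(b[300:430,230:430],t,cv2.TM_CCOEFF_NORMED);print(cv2.minMaxLoc(r)[3],"no motion would be (40,10)")
```

```text
[-0.35378646 -0.93949622  0.22150343]
(23, 10) no motion would be (40,10)
```

Run:
```python
from h import *
a=cv2.imread("pics/w1.png");b=cv2.imread("pics/w2.png")
t=a[160:220,275:425];r=cv2.matchTemplate(b[150:230,200:500],t,cv2.TM_CCOEFF_NORMED);print(cv2.minMaxLoc(r)[3],"static: none=(75,10)")
c=viewer.capture("wrist")
s=bot.read_state()
# pixel size per mm at grip top and at axle
for z in(.101,.04):
  p=proj(c,[[.44,.087,z],[.44,.088,z]]);print(z,(p[1]-p[0])*5,"crop px/mm")
```

```text
(61, 10) static: none=(75,10)
0.101 [ 7.58127835 -0.35166803] crop px/mm
0.04 [ 5.70186534 -0.27026924] crop px/mm
```

View pics/w2.png

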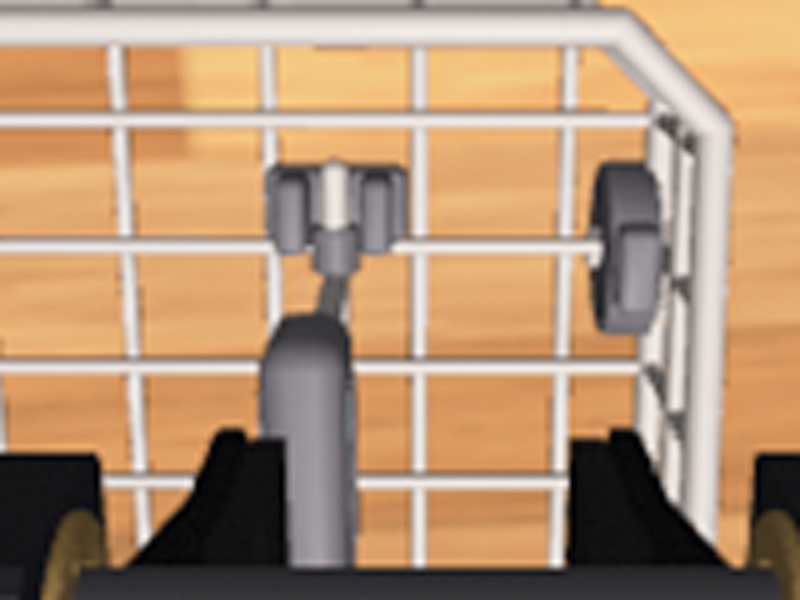

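Run:
```python
from h import *
c=viewer.capture("wrist");s=bot.read_state();print(s["position"],s["force"])
q=lambda x,y,z:ray(c,170+x/5-.4,130+y/5-.4,z).round(4)
for z in(.101,.095):print("grip edges",z,q(262,420,z),q(350,420,z))
print("grip front end",q(310,315,.1))
for z in(.086,.101,.115,.13):print("finger",z,q(285,440,z),q(570,440,z))
```

```text
[0.45878636 0.10113252 0.08614167] [ 0.05033979 -0.17795839 -0.18352328]
grip edges 0.101 [0.4484 0.0796 0.101 ] [0.449  0.0913 0.101 ]
grip edges 0.095 [0.4506 0.0787 0.095 ] [0.4512 0.0908 0.095 ]
grip front end [0.4345 0.0869 0.1   ]
finger 0.086 [0.4572 0.0804 0.086 ] [0.4592 0.1219 0.086 ]
finger 0.101 [0.4514 0.0824 0.101 ] [0.4533 0.1205 0.101 ]
finger 0.115 [0.446  0.0842 0.115 ] [0.4477 0.1192 0.115 ]
finger 0.13 [0.4403 0.0862 0.13  ] [0.4418 0.1178 0.13  ]
```

The opening seems to have its true faces only near the grasp point (the tips look chamfered), so I back off, go 12 mm lower, and approach again.

Emit:
servo_tool --targets '[{"offset":[0,-0.004,0],"dr":[0,0,0]},{"offset":[0,-0.008,0],"dr":[0,0,0]},{"offset":[0,-0.008,0.006],"dr":[0,0,0]},{"offset":[0,-0.008,0.012],"dr":[0,0,0]},{"offset":[0,-0.006,0.012],"dr":[0,0,0]},{"offset":[0,-0.005,0.012],"dr":[0,0,0]},{"offset":[0,-0.005,0.012],"dr":[0,0,0]},{"offset":[0,-0.005,0.012],"dr":[0,0,0]}]'

```text
time_s: 5.7
position: [0.4586, 0.0963, 0.0741]
tcp_rot: [[-0.999, 0.049, 0.0], [0.049, 0.999, -0.0], [-0.0, -0.0, -1.0]]
force: [0.3, -0.3, 0.7]
opening: 0.417
grasp_force: 0.0
```

Emit:
servo_tool --targets '[{"offset":[0,0.0005,0],"dr":[0,0,0]},{"offset":[0,0.001,0],"dr":[0,0,0]},{"offset":[0,0.001,0],"dr":[0,0,0]},{"offset":[0,0.001,0],"dr":[0,0,0]}]'

```text
time_s: 6.03
position: [0.4587, 0.0972, 0.0743]
tcp_rot: [[-0.999, 0.049, 0.0], [0.049, 0.999, 0.0], [-0.0, 0.0, -1.0]]
force: [0.3, 0.9, 0.3]
opening: 0.416
grasp_force: 0.0
```

Emit:
servo_tool --targets '[{"offset":[0,0.0005,0],"dr":[0,0,0]},{"offset":[0,0.001,0],"dr":[0,0,0]},{"offset":[0,0.001,0],"dr":[0,0,0]},{"offset":[0,0.001,0],"dr":[0,0,0]}]'

```text
time_s: 6.37
position: [0.4587, 0.0982, 0.0742]
tcp_rot: [[-0.999, 0.049, 0.0], [0.049, 0.999, -0.0], [-0.0, 0.0, -1.0]]
force: [0.6, 0.1, 0.7]
opening: 0.412
grasp_force: 0.1
```

Emit:
servo_tool --targets '[{"offset":[0,0.0005,0],"dr":[0,0,0]},{"offset":[0,0.001,0],"dr":[0,0,0]},{"offset":[0,0.001,0],"dr":[0,0,0]},{"offset":[0,0.001,0],"dr":[0,0,0]}]'

```text
time_s: 6.7
position: [0.4587, 0.0992, 0.0741]
tcp_rot: [[-0.999, 0.05, 0.0], [0.05, 0.999, 0.0], [-0.0, 0.0, -1.0]]
force: [0.2, 0.9, 0.5]
opening: 0.412
grasp_force: 0.1
```

Emit:
servo_tool --targets '[{"offset":[0,0.0005,0],"dr":[0,0,0]},{"offset":[0,0.001,0],"dr":[0,0,0]},{"offset":[0,0.001,0],"dr":[0,0,0]},{"offset":[0,0.001,0],"dr":[0,0,0]}]'

```text
time_s: 7.03
position: [0.4588, 0.1002, 0.0741]
tcp_rot: [[-0.999, 0.05, 0.0], [0.05, 0.999, 0.0], [-0.0, 0.0, -1.0]]
force: [-0.1, 0.2, -0.7]
opening: 0.412
grasp_force: 0.1
```

```bash
cat >> h.py <<'E'
def gripedge(k=None):
    c=viewer.capture("wrist");s=bot.read_state();print(s["position"].round(4),s["force"].round(2),s["grasp_force"])
    return c
E
python3 - <<'E'
from h import *
c=gripedge();crop(c,170,130,160,120,5,"pics/w3.png")
a=cv2.imread("pics/w2.png");b=cv2.imread("pics/w3.png")
for (y0,y1,x0,x1) in((160,220,260,410),(310,400,255,355)):
    r=cv2.matchTemplate(b,a[y0:y1,x0:x1],cv2.TM_CCOEFF_NORMED);m=cv2.minMaxLoc(r);print(m[1],m[3][0]-x0,m[3][1]-y0)
E
```

```text
[0.4587 0.1002 0.0741] [ 0.87 -1.16  0.54] 0.08753345115110278
0.9629524350166321 1 12
0.8501991629600525 25 23
```

View pics/w3.png

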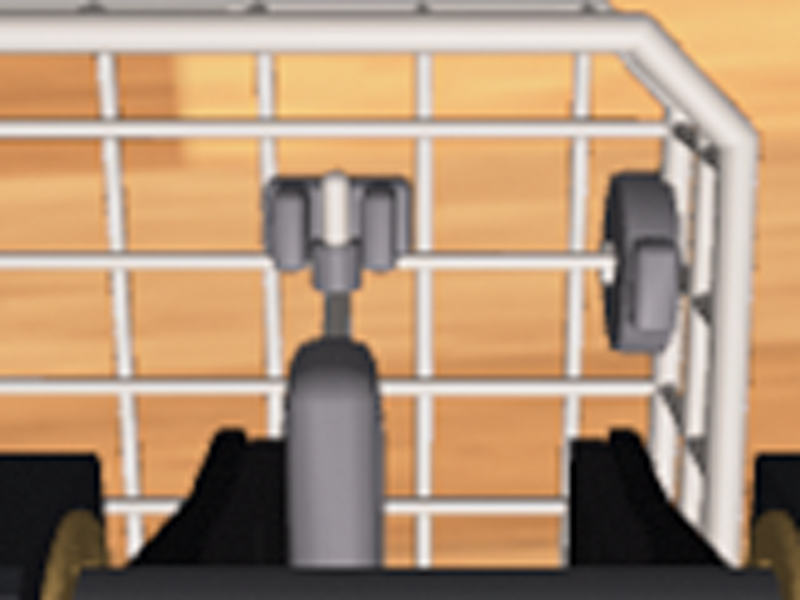

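Row 1's grip now rides flush on the finger and has moved ~3 mm with no force: worn. I push it on to its stop.

Emit:
servo_tool --targets '[{"offset":[0,0.0005,0],"dr":[0,0,0]},{"offset":[0,0.0015,0],"dr":[0,0,0]},{"offset":[0,0.0015,0],"dr":[0,0,0]},{"offset":[0,0.0015,0],"dr":[0,0,0]}]'

```text
time_s: 7.42
position: [0.4588, 0.1017, 0.0741]
tcp_rot: [[-0.999, 0.049, -0.0], [0.049, 0.999, 0.0], [0.0, 0.0, -1.0]]
force: [-1.0, -0.4, 0.2]
opening: 0.415
grasp_force: 0.1
```

Emit:
servo_tool --targets '[{"offset":[0,0.0005,0],"dr":[0,0,0]},{"offset":[0,0.0015,0],"dr":[0,0,0]},{"offset":[0,0.0015,0],"dr":[0,0,0]},{"offset":[0,0.0015,0],"dr":[0,0,0]}]'

```text
time_s: 7.75
position: [0.4588, 0.1031, 0.0741]
tcp_rot: [[-0.999, 0.049, -0.0], [0.049, 0.999, -0.0], [0.0, -0.0, -1.0]]
force: [0.1, -1.3, -0.3]
opening: 0.413
grasp_force: 0.3
```

Emit:
servo_tool --targets '[{"offset":[0,0.0005,0],"dr":[0,0,0]},{"offset":[0,0.001,0],"dr":[0,0,0]},{"offset":[0,0.001,0],"dr":[0,0,0]},{"offset":[0,0.001,0],"dr":[0,0,0]}]'

```text
time_s: 8.08
position: [0.4589, 0.1036, 0.0741]
tcp_rot: [[-0.999, 0.049, -0.0], [0.049, 0.999, -0.001], [0.0, -0.001, -1.0]]
force: [0.2, -4.6, 0.1]
opening: 0.42
grasp_force: 2.2
```

Hard stop at 4.6 N: row 1 is worn (upright grip y ≈ 0.086). On to row 2: back off, lift, over, down.

Emit:
servo_tool --targets '[{"offset":[0,-0.01,0],"dr":[0,0,0]},{"offset":[0,-0.0175,-0.01],"dr":[0,0,0]},{"offset":[0,-0.0175,-0.03],"dr":[0,0,0]},{"offset":[0,-0.0175,-0.045],"dr":[0,0,0]},{"offset":[0,-0.035,-0.045],"dr":[0,0,0]},{"offset":[0,-0.06,-0.045],"dr":[0,0,0]},{"offset":[0,-0.085,-0.045],"dr":[0,0,0]},{"offset":[0,-0.0965,-0.045],"dr":[0,0,0]},{"offset":[0,-0.0965,-0.045],"dr":[0,0,0]},{"offset":[0,-0.0965,-0.045],"dr":[0,0,0]},{"offset":[0,-0.0965,-0.03],"dr":[0,0,0]},{"offset":[0,-0.0965,-0.01],"dr":[0,0,0]},{"offset":[0,-0.0965,0],"dr":[0,0,0]},{"offset":[0,-0.0965,0],"dr":[0,0,0]},{"offset":[0,-0.0915,0],"dr":[0,0,0]},{"offset":[0,-0.0895,0],"dr":[0,0,0]},{"offset":[0,-0.0885,0],"dr":[0,0,0]},{"offset":[0,-0.0885,0],"dr":[0,0,0]},{"offset":[0,-0.0885,0],"dr":[0,0,0]}]'

```text
time_s: 9.67
position: [0.455, 0.0159, 0.0748]
tcp_rot: [[-0.999, 0.049, 0.001], [0.049, 0.999, -0.0], [-0.001, -0.0, -1.0]]
force: [-1.0, 0.2, 0.2]
opening: 0.415
grasp_force: 0.0
```

Emit:
servo_tool --targets '[{"offset":[0,0.001,0],"dr":[0,0,0]},{"offset":[0,0.0015,0],"dr":[0,0,0]},{"offset":[0,0.0015,0],"dr":[0,0,0]},{"offset":[0,0.0015,0],"dr":[0,0,0]}]'

```text
time_s: 10.0
position: [0.4549, 0.0171, 0.0743]
tcp_rot: [[-0.999, 0.05, 0.001], [0.05, 0.999, -0.0], [-0.001, -0.0, -1.0]]
force: [0.4, 0.6, 0.5]
opening: 0.414
grasp_force: 0.3
```

Emit:
servo_tool --targets '[{"offset":[0,0.0005,0],"dr":[0,0,0]},{"offset":[0,0.0008,0],"dr":[0,0,0]},{"offset":[0,0.0008,0],"dr":[0,0,0]},{"offset":[0,0.0008,0],"dr":[0,0,0]}]'

```text
time_s: 10.33
position: [0.4548, 0.0178, 0.0742]
tcp_rot: [[-0.999, 0.049, 0.0], [0.049, 0.999, -0.0], [-0.0, -0.0, -1.0]]
force: [0.6, -2.1, 0.3]
opening: 0.414
grasp_force: 1.2
```

Run:
```python
from rig import bot
s=bot.read_state();print(s["position"],s["force"],s["grasp_force"])
```

```text
[0.45483147 0.01778649 0.07421651] [ 0.60053673 -2.13380168  0.31735167] 1.156630776822567
```

Emit:
servo_tool --targets '[{"offset":[0,0.0005,0],"dr":[0,0,0]},{"offset":[0,0.0006,0],"dr":[0,0,0]},{"offset":[0,0.0006,0],"dr":[0,0,0]},{"offset":[0,0.0006,0],"dr":[0,0,0]}]'

```text
time_s: 10.67
position: [0.4548, 0.0184, 0.0742]
tcp_rot: [[-0.999, 0.049, 0.0], [0.049, 0.999, -0.0], [-0.0, -0.0, -1.0]]
force: [-0.1, -3.1, 2.0]
opening: 0.417
grasp_force: 1.7
```

Row 2 pushes back elastically at about the nominal position. Checking the other way.

Emit:
servo_tool --targets '[{"offset":[0,-0.006,0],"dr":[0,0,0]},{"offset":[0,-0.012,0],"dr":[0,0,0]},{"offset":[0,-0.018,0],"dr":[0,0,0]},{"offset":[0,-0.0215,0],"dr":[0,0,0]},{"offset":[0,-0.023,0],"dr":[0,0,0]},{"offset":[0,-0.023,0],"dr":[0,0,0]},{"offset":[0,-0.023,0],"dr":[0,0,0]},{"offset":[0,-0.023,0],"dr":[0,0,0]}]'

```text
time_s: 11.33
position: [0.4535, -0.0042, 0.0741]
tcp_rot: [[-0.999, 0.05, -0.0], [0.05, 0.999, 0.0], [0.0, 0.0, -1.0]]
force: [0.1, 1.3, 0.3]
opening: 0.415
grasp_force: 0.0
```

Emit:
servo_tool --targets '[{"offset":[0,-0.0005,0],"dr":[0,0,0]},{"offset":[0,-0.001,0],"dr":[0,0,0]},{"offset":[0,-0.001,0],"dr":[0,0,0]},{"offset":[0,-0.001,0],"dr":[0,0,0]}]'

```text
time_s: 11.67
position: [0.4535, -0.0053, 0.0742]
tcp_rot: [[-0.999, 0.049, -0.0], [0.049, 0.999, 0.0], [0.0, 0.0, -1.0]]
force: [-0.4, 0.5, -0.3]
opening: 0.415
grasp_force: 0.0
```

Emit:
servo_tool --targets '[{"offset":[0,-0.0005,0],"dr":[0,0,0]},{"offset":[0,-0.001,0],"dr":[0,0,0]},{"offset":[0,-0.001,0],"dr":[0,0,0]},{"offset":[0,-0.001,0],"dr":[0,0,0]}]'

```text
time_s: 12.0
position: [0.4535, -0.0064, 0.0742]
tcp_rot: [[-0.999, 0.05, 0.0], [0.05, 0.999, -0.0], [-0.0, -0.0, -1.0]]
force: [0.2, -0.1, -0.1]
opening: 0.413
grasp_force: 0.0
```

Emit:
servo_tool --targets '[{"offset":[0,-0.0005,0],"dr":[0,0,0]},{"offset":[0,-0.0008,0],"dr":[0,0,0]},{"offset":[0,-0.0008,0],"dr":[0,0,0]},{"offset":[0,-0.0008,0],"dr":[0,0,0]}]'

```text
time_s: 12.33
position: [0.4534, -0.0072, 0.0742]
tcp_rot: [[-0.999, 0.05, 0.0], [0.05, 0.999, -0.0], [-0.0, -0.0, -1.0]]
force: [1.4, 0.4, -0.3]
opening: 0.414
grasp_force: 0.0
```

Emit:
servo_tool --targets '[{"offset":[0,-0.0005,0],"dr":[0,0,0]},{"offset":[0,-0.0005,0],"dr":[0,0,0]},{"offset":[0,-0.0005,0],"dr":[0,0,0]},{"offset":[0,-0.0005,0],"dr":[0,0,0]}]'

```text
time_s: 12.67
position: [0.4533, -0.0076, 0.0741]
tcp_rot: [[-0.999, 0.05, -0.0], [0.05, 0.999, 0.0], [0.0, 0.0, -1.0]]
force: [-0.1, 1.0, 0.9]
opening: 0.413
grasp_force: 0.1
```

Run:
```python
from h import *
c=gripedge();crop(c,170,130,160,120,5,"pics/w4.png")
```

```text
[ 0.4534 -0.0076  0.0742] [-0.35  0.91 -0.29] 0.10930133750662208
```

View pics/w4.png

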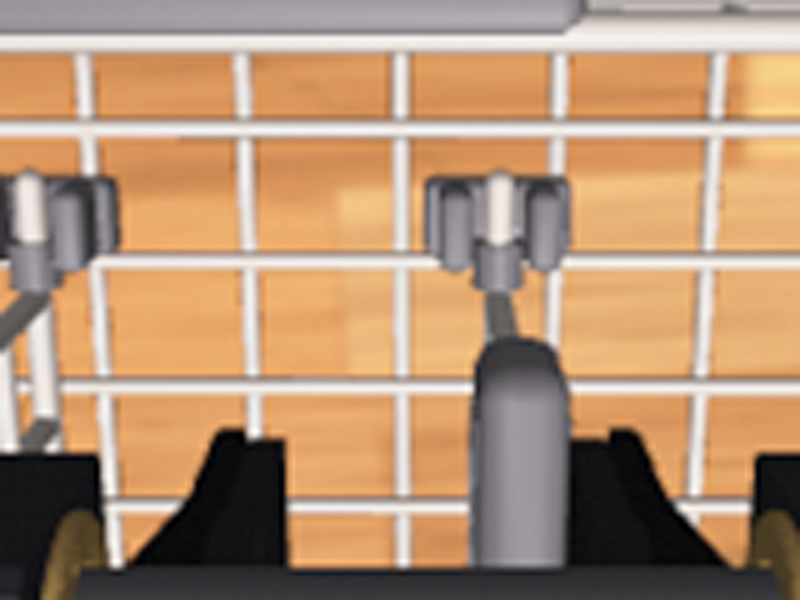

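The left finger now just meets grip 2 (crop x≈568). One more push to confirm.

Emit:
servo_tool --targets '[{"offset":[0,-0.0005,0],"dr":[0,0,0]},{"offset":[0,-0.001,0],"dr":[0,0,0]},{"offset":[0,-0.001,0],"dr":[0,0,0]},{"offset":[0,-0.001,0],"dr":[0,0,0]}]'

```text
time_s: 13.05
position: [0.4533, -0.0085, 0.0742]
tcp_rot: [[-0.999, 0.05, -0.0], [0.05, 0.999, 0.0], [0.0, 0.0, -1.0]]
force: [0.3, 1.9, 0.4]
opening: 0.413
grasp_force: 0.9
```

Row 2 is sound. Row 3 next.

Emit:
servo_tool --targets '[{"offset":[0,0.008,0],"dr":[0,0,0]},{"offset":[0,0.013,-0.01],"dr":[0,0,0]},{"offset":[0,0.013,-0.03],"dr":[0,0,0]},{"offset":[0,0.013,-0.045],"dr":[0,0,0]},{"offset":[0,-0.005,-0.045],"dr":[0,0,0]},{"offset":[0,-0.03,-0.045],"dr":[0,0,0]},{"offset":[0,-0.055,-0.045],"dr":[0,0,0]},{"offset":[0,-0.0667,-0.045],"dr":[0,0,0]},{"offset":[0,-0.0667,-0.045],"dr":[0,0,0]},{"offset":[0,-0.0667,-0.045],"dr":[0,0,0]},{"offset":[0,-0.0667,-0.03],"dr":[0,0,0]},{"offset":[0,-0.0667,-0.01],"dr":[0,0,0]},{"offset":[0,-0.0667,0],"dr":[0,0,0]},{"offset":[0,-0.0667,0],"dr":[0,0,0]},{"offset":[0,-0.0607,0],"dr":[0,0,0]},{"offset":[0,-0.0567,0],"dr":[0,0,0]},{"offset":[0,-0.0547,0],"dr":[0,0,0]},{"offset":[0,-0.0547,0],"dr":[0,0,0]},{"offset":[0,-0.0547,0],"dr":[0,0,0]}]'

```text
time_s: 14.63
position: [0.451, -0.063, 0.0747]
tcp_rot: [[-0.999, 0.049, 0.001], [0.049, 0.999, -0.0], [-0.001, -0.0, -1.0]]
force: [-0.7, -0.8, -0.5]
opening: 0.416
grasp_force: 0.1
```

Emit:
servo_tool --targets '[{"offset":[0,0.0005,0],"dr":[0,0,0]},{"offset":[0,0.001,0],"dr":[0,0,0]},{"offset":[0,0.001,0],"dr":[0,0,0]},{"offset":[0,0.001,0],"dr":[0,0,0]}]'

```text
time_s: 14.97
position: [0.4511, -0.0626, 0.0743]
tcp_rot: [[-0.999, 0.05, 0.001], [0.05, 0.999, -0.0], [-0.001, -0.0, -1.0]]
force: [-0.3, -1.7, 0.3]
opening: 0.416
grasp_force: 0.6
```

Emit:
servo_tool --targets '[{"offset":[0,0.0005,0],"dr":[0,0,0]},{"offset":[0,0.0008,0],"dr":[0,0,0]},{"offset":[0,0.0008,0],"dr":[0,0,0]},{"offset":[0,0.0008,0],"dr":[0,0,0]}]'

```text
time_s: 15.3
position: [0.4511, -0.0619, 0.0743]
tcp_rot: [[-0.999, 0.049, 0.001], [0.049, 0.999, -0.001], [-0.001, -0.001, -1.0]]
force: [-0.9, -2.7, 2.4]
opening: 0.415
grasp_force: 1.5
```

Row 3 is stiff too (about 2 N/mm at nominal). Row 4.

Emit:
servo_tool --targets '[{"offset":[0,-0.008,0],"dr":[0,0,0]},{"offset":[0,-0.0132,-0.01],"dr":[0,0,0]},{"offset":[0,-0.0132,-0.03],"dr":[0,0,0]},{"offset":[0,-0.0132,-0.045],"dr":[0,0,0]},{"offset":[0,-0.03,-0.045],"dr":[0,0,0]},{"offset":[0,-0.055,-0.045],"dr":[0,0,0]},{"offset":[0,-0.08,-0.045],"dr":[0,0,0]},{"offset":[0,-0.0932,-0.045],"dr":[0,0,0]},{"offset":[0,-0.0932,-0.045],"dr":[0,0,0]},{"offset":[0,-0.0932,-0.045],"dr":[0,0,0]},{"offset":[0,-0.0932,-0.03],"dr":[0,0,0]},{"offset":[0,-0.0932,-0.01],"dr":[0,0,0]},{"offset":[0,-0.0932,0],"dr":[0,0,0]},{"offset":[0,-0.0932,0],"dr":[0,0,0]},{"offset":[0,-0.0872,0],"dr":[0,0,0]},{"offset":[0,-0.0832,0],"dr":[0,0,0]},{"offset":[0,-0.0812,0],"dr":[0,0,0]},{"offset":[0,-0.0812,0],"dr":[0,0,0]},{"offset":[0,-0.0812,0],"dr":[0,0,0]}]'

```text
time_s: 16.88
position: [0.4471, -0.1423, 0.0748]
tcp_rot: [[-0.999, 0.049, 0.001], [0.049, 0.999, -0.001], [-0.001, -0.001, -1.0]]
force: [-0.0, -0.6, 0.4]
opening: 0.415
grasp_force: 0.0
```

Emit:
servo_tool --targets '[{"offset":[0,0.0005,0],"dr":[0,0,0]},{"offset":[0,0.001,0],"dr":[0,0,0]},{"offset":[0,0.001,0],"dr":[0,0,0]},{"offset":[0,0.001,0],"dr":[0,0,0]}]'

```text
time_s: 17.22
position: [0.4468, -0.1417, 0.0742]
tcp_rot: [[-0.999, 0.05, 0.0], [0.05, 0.999, -0.0], [-0.0, -0.0, -1.0]]
force: [0.1, 0.5, -0.7]
opening: 0.415
grasp_force: 0.0
```

Emit:
servo_tool --targets '[{"offset":[0,0.0005,0],"dr":[0,0,0]},{"offset":[0,0.0008,0],"dr":[0,0,0]},{"offset":[0,0.0008,0],"dr":[0,0,0]},{"offset":[0,0.0008,0],"dr":[0,0,0]}]'

```text
time_s: 17.55
position: [0.4469, -0.1409, 0.0742]
tcp_rot: [[-0.999, 0.05, 0.0], [0.05, 0.999, -0.0], [-0.0, -0.0, -1.0]]
force: [0.1, 0.6, 0.4]
opening: 0.416
grasp_force: 0.2
```

Emit:
servo_tool --targets '[{"offset":[0,0.0005,0],"dr":[0,0,0]},{"offset":[0,0.001,0],"dr":[0,0,0]},{"offset":[0,0.001,0],"dr":[0,0,0]},{"offset":[0,0.001,0],"dr":[0,0,0]}]'

```text
time_s: 17.88
position: [0.4469, -0.1397, 0.0742]
tcp_rot: [[-0.999, 0.049, 0.0], [0.049, 0.999, -0.0], [-0.0, -0.0, -1.0]]
force: [-0.1, 0.8, 0.3]
opening: 0.413
grasp_force: 0.1
```

Emit:
servo_tool --targets '[{"offset":[0,0.0005,0],"dr":[0,0,0]},{"offset":[0,0.0008,0],"dr":[0,0,0]},{"offset":[0,0.0008,0],"dr":[0,0,0]},{"offset":[0,0.0008,0],"dr":[0,0,0]}]'

```text
time_s: 18.22
position: [0.4469, -0.1389, 0.0742]
tcp_rot: [[-0.999, 0.05, 0.0], [0.05, 0.999, 0.0], [-0.0, 0.0, -1.0]]
force: [0.3, -0.4, -0.2]
opening: 0.415
grasp_force: 0.1
```

Emit:
servo_tool --targets '[{"offset":[0,0.0005,0],"dr":[0,0,0]},{"offset":[0,0.001,0],"dr":[0,0,0]},{"offset":[0,0.0015,0],"dr":[0,0,0]},{"offset":[0,0.0015,0],"dr":[0,0,0]},{"offset":[0,0.0015,0],"dr":[0,0,0]}]'

```text
time_s: 18.63
position: [0.447, -0.1377, 0.0742]
tcp_rot: [[-0.999, 0.049, 0.0], [0.049, 0.999, -0.0], [-0.0, -0.0, -1.0]]
force: [-0.6, -2.3, -0.3]
opening: 0.414
grasp_force: 0.9
```

Row 4 flops ~5 mm to its stop: worn. Now get on its +y side with shut fingers.

Emit:
servo_tool --targets '[{"offset":[0,-0.008,0],"dr":[0,0,0]},{"offset":[0,-0.0125,-0.01],"dr":[0,0,0]},{"offset":[0,-0.0125,-0.03],"dr":[0,0,0]},{"offset":[0,-0.0125,-0.05],"dr":[0,0,0]},{"offset":[0,-0.0125,-0.05],"dr":[0,0,0]}]'

```text
time_s: 19.05
position: [0.4482, -0.1514, 0.1268]
tcp_rot: [[-0.999, 0.05, 0.005], [0.05, 0.999, -0.003], [-0.005, -0.003, -1.0]]
force: [1.0, 0.1, 0.3]
opening: 0.413
grasp_force: 0.0
```

Emit:
servo_tool --targets '[{"offset":[0,0.01,0],"dr":[0,0,0]},{"offset":[0,0.025,0],"dr":[0,0,0]},{"offset":[0,0.0315,0],"dr":[0,0,0]},{"offset":[0,0.0315,0],"dr":[0,0,0]},{"offset":[0,0.0315,0],"dr":[0,0,0]},{"offset":[0,0.0315,0.01],"dr":[0,0,0]},{"offset":[0,0.0315,0.025],"dr":[0,0,0]},{"offset":[0,0.0315,0.037],"dr":[0,0,0]},{"offset":[0,0.0315,0.037],"dr":[0,0,0]},{"offset":[0,0.0315,0.037],"dr":[0,0,0]}]' --gripper 1

```text
time_s: 19.88
position: [0.4475, -0.1186, 0.0865]
tcp_rot: [[-0.999, 0.05, -0.002], [0.05, 0.999, 0.001], [0.002, 0.001, -1.0]]
force: [-0.8, -0.4, -0.1]
opening: 0.004
grasp_force: 0.0
```

Emit:
servo_tool --targets '[{"offset":[0,-0.008,0],"dr":[0,0,0]},{"offset":[0,-0.0155,0],"dr":[0,0,0]},{"offset":[0,-0.0205,0],"dr":[0,0,0]},{"offset":[0,-0.0255,0],"dr":[0,0,0]},{"offset":[0,-0.0305,0.0005],"dr":[0,0,0]},{"offset":[0,-0.0353,0.0013],"dr":[0,0,0]},{"offset":[0,-0.04,0.0027],"dr":[0,0,0]},{"offset":[0,-0.0446,0.0045],"dr":[0,0,0]},{"offset":[0,-0.049,0.0066],"dr":[0,0,0]},{"offset":[0,-0.0532,0.0092],"dr":[0,0,0]},{"offset":[0,-0.057,0.0121],"dr":[0,0,0]},{"offset":[0,-0.0607,0.0154],"dr":[0,0,0]},{"offset":[0,-0.064,0.019],"dr":[0,0,0]},{"offset":[0,-0.067,0.0228],"dr":[0,0,0]},{"offset":[0,-0.0698,0.027],"dr":[0,0,0]},{"offset":[0,-0.072,0.0312],"dr":[0,0,0]},{"offset":[0,-0.074,0.0358],"dr":[0,0,0]},{"offset":[0,-0.0755,0.0404],"dr":[0,0,0]},{"offset":[0,-0.0762,0.0432],"dr":[0,0,0]},{"offset":[0,-0.0762,0.0435],"dr":[0,0,0]}]'

```text
time_s: 21.55
position: [0.4438, -0.1945, 0.043]
tcp_rot: [[-0.999, 0.05, -0.001], [0.05, 0.999, 0.001], [0.001, 0.001, -1.0]]
force: [-0.1, -0.2, 0.2]
opening: 0.005
grasp_force: 0.0
```

Emit:
servo_tool --targets '[{"offset":[0,0,0.001],"dr":[0,0,0]},{"offset":[0,0,0.001],"dr":[0,0,0]},{"offset":[0,0,0.001],"dr":[0,0,0]}]'

```text
time_s: 21.8
position: [0.4442, -0.1946, 0.0428]
tcp_rot: [[-0.999, 0.049, 0.0], [0.049, 0.999, -0.0], [-0.0, -0.0, -1.0]]
force: [-0.2, -0.6, 0.3]
opening: 0.007
grasp_force: 0.0
```

Emit:
servo_tool --targets '[{"offset":[0,0,0.001],"dr":[0,0,0]},{"offset":[0,0,0.002],"dr":[0,0,0]},{"offset":[0,0,0.002],"dr":[0,0,0]},{"offset":[0,0,0.002],"dr":[0,0,0]}]'

```text
time_s: 22.13
position: [0.4441, -0.1946, 0.0407]
tcp_rot: [[-0.999, 0.049, 0.0], [0.049, 0.999, -0.0], [-0.0, -0.0, -1.0]]
force: [-0.1, 0.8, 0.6]
opening: 0.003
grasp_force: 0.0
```

Emit:
servo_tool --targets '[{"offset":[0,0,0.001],"dr":[0,0,0]},{"offset":[0,0,0.002],"dr":[0,0,0]},{"offset":[0,0,0.002],"dr":[0,0,0]},{"offset":[0,0,0.002],"dr":[0,0,0]}]'

```text
time_s: 22.47
position: [0.444, -0.1946, 0.0386]
tcp_rot: [[-0.999, 0.05, -0.0], [0.05, 0.999, 0.0], [0.0, 0.0, -1.0]]
force: [-0.4, 0.1, -0.6]
opening: 0.008
grasp_force: 0.0
```

Run:
```python
from h import *
t=viewer.capture("top");w=viewer.capture("wrist")
crop(t,215,140,165,125,3,"pics/a.png");a=cv2.imread("pics/a.png")[:,60:];b=w["color"][60:270,60:330,::-1]
b=cv2.resize(b,None,fx=375/210,fy=375/210);cv2.imwrite("pics/f1.png",cv2.hconcat([a[:,135:],b])[:,:800])
```

```text
(no output)
```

View pics/f1.png

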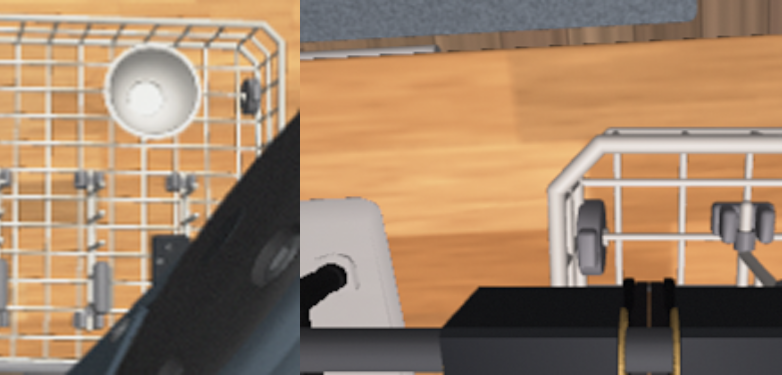

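The right half shows row 4's front tine at (745,240)→(775,285), still upright. The shut fingers passed over the grip, so the real fingertips end higher than the reported TCP. I'll measure that by touching the top (101 mm) of grip 4, a worn row.

Emit:
servo_tool --targets '[{"offset":[0,0,-0.02],"dr":[0,0,0]},{"offset":[0,0,-0.045],"dr":[0,0,0]},{"offset":[0,0,-0.065],"dr":[0,0,0]},{"offset":[0,0.015,-0.07],"dr":[0,0,0]},{"offset":[0,0.035,-0.07],"dr":[0,0,0]},{"offset":[0,0.0446,-0.07],"dr":[0,0,0]},{"offset":[0,0.0446,-0.066],"dr":[0,0,0]},{"offset":[0,0.0446,-0.062],"dr":[0,0,0]},{"offset":[0,0.0446,-0.062],"dr":[0,0,0]},{"offset":[0,0.0446,-0.062],"dr":[0,0,0]}]'

```text
time_s: 23.4
position: [0.4462, -0.1506, 0.0999]
tcp_rot: [[-0.999, 0.05, -0.001], [0.05, 0.999, 0.0], [0.001, 0.0, -1.0]]
force: [-0.5, 0.2, -0.2]
opening: 0.005
grasp_force: 0.0
```

Emit:
servo_tool --targets '[{"offset":[0,0,0.001],"dr":[0,0,0]},{"offset":[0,0,0.002],"dr":[0,0,0]},{"offset":[0,0,0.003],"dr":[0,0,0]},{"offset":[0,0,0.004],"dr":[0,0,0]},{"offset":[0,0,0.005],"dr":[0,0,0]},{"offset":[0,0,0.005],"dr":[0,0,0]}]'

```text
time_s: 23.9
position: [0.4462, -0.1501, 0.0955]
tcp_rot: [[-0.999, 0.05, -0.0], [0.05, 0.999, 0.0], [0.0, 0.0, -1.0]]
force: [-0.4, -0.8, 0.1]
opening: 0.008
grasp_force: 0.0
```

Emit:
servo_tool --targets '[{"offset":[0,0,0.002],"dr":[0,0,0]},{"offset":[0,0,0.004],"dr":[0,0,0]},{"offset":[0,0,0.006],"dr":[0,0,0]},{"offset":[0,0,0.008],"dr":[0,0,0]},{"offset":[0,0,0.008],"dr":[0,0,0]},{"offset":[0,0,0.008],"dr":[0,0,0]}]'

```text
time_s: 24.4
position: [0.4462, -0.15, 0.0875]
tcp_rot: [[-0.999, 0.049, -0.0], [0.049, 0.999, 0.0], [0.0, 0.0, -1.0]]
force: [0.3, -0.8, 0.4]
opening: 0.008
grasp_force: 0.0
```

Emit:
servo_tool --targets '[{"offset":[0,0,0.001],"dr":[0,0,0]},{"offset":[0,0,0.002],"dr":[0,0,0]},{"offset":[0,0,0.002],"dr":[0,0,0]},{"offset":[0,0,0.002],"dr":[0,0,0]}]'

```text
time_s: 24.73
position: [0.4463, -0.15, 0.0856]
tcp_rot: [[-0.999, 0.049, -0.0], [0.049, 0.999, 0.0], [0.0, 0.0, -1.0]]
force: [-0.3, 0.3, 0.3]
opening: 0.005
grasp_force: 0.0
```

Emit:
servo_tool --targets '[{"offset":[0,0,0.001],"dr":[0,0,0]},{"offset":[0,0,0.002],"dr":[0,0,0]},{"offset":[0,0,0.002],"dr":[0,0,0]},{"offset":[0,0,0.002],"dr":[0,0,0]}]'

```text
time_s: 25.07
position: [0.4463, -0.15, 0.0836]
tcp_rot: [[-0.999, 0.05, -0.0], [0.05, 0.999, 0.0], [0.0, 0.0, -1.0]]
force: [0.3, -1.1, 0.3]
opening: 0.006
grasp_force: 0.0
```

Emit:
servo_tool --targets '[{"offset":[0,0,0.001],"dr":[0,0,0]},{"offset":[0,0,0.002],"dr":[0,0,0]},{"offset":[0,0,0.002],"dr":[0,0,0]},{"offset":[0,0,0.002],"dr":[0,0,0]}]'

```text
time_s: 25.4
position: [0.4463, -0.15, 0.0816]
tcp_rot: [[-0.999, 0.05, -0.0], [0.05, 0.999, 0.0], [0.0, 0.0, -1.0]]
force: [-0.7, 0.2, -0.0]
opening: 0.007
grasp_force: 0.0
```

Emit:
servo_tool --targets '[{"offset":[0,0,0.001],"dr":[0,0,0]},{"offset":[0,0,0.002],"dr":[0,0,0]},{"offset":[0,0,0.002],"dr":[0,0,0]},{"offset":[0,0,0.002],"dr":[0,0,0]}]'

```text
time_s: 25.73
position: [0.4463, -0.15, 0.0796]
tcp_rot: [[-0.999, 0.05, -0.0], [0.05, 0.999, 0.0], [0.0, 0.0, -1.0]]
force: [-0.0, -0.6, 0.3]
opening: 0.005
grasp_force: 0.0
```

Emit:
servo_tool --targets '[{"offset":[0,0,0.001],"dr":[0,0,0]},{"offset":[0,0,0.002],"dr":[0,0,0]},{"offset":[0,0,0.002],"dr":[0,0,0]},{"offset":[0,0,0.002],"dr":[0,0,0]}]'

```text
time_s: 26.07
position: [0.4461, -0.1501, 0.0784]
tcp_rot: [[-0.999, 0.049, -0.0], [0.049, 0.999, -0.0], [0.0, -0.0, -1.0]]
force: [-1.2, 0.1, 8.5]
opening: 0.005
grasp_force: 4.3
```

Run:
```python
from h import *
c=gripedge();s=c["color"][130:250,200:360,::-1]
t=viewer.capture("scene")["color"][110:270,180:400,::-1]
a=cv2.resize(s,(400,300),interpolation=cv2.INTER_CUBIC);b=cv2.resize(t,(400,291),interpolation=cv2.INTER_CUBIC);b=cv2.copyMakeBorder(b,0,9,0,0,0)
cv2.imwrite("pics/f2.png",cv2.hconcat([a,b]))
```

```text
[ 0.4462 -0.1501  0.0785] [-2.31  0.37  8.93] 4.265917969169095
```

View pics/f2.png

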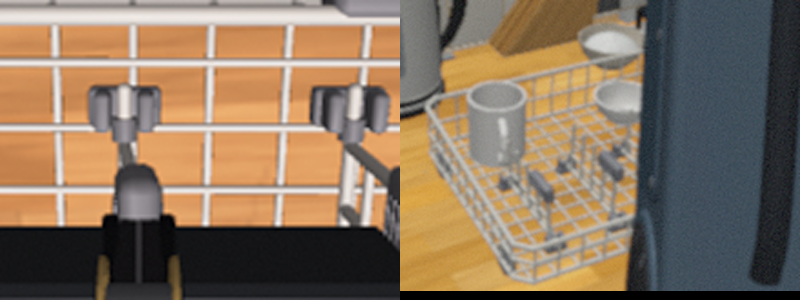

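Run:
```python
from h import *
c=viewer.capture("wrist");K=c["camera_matrix"];R=np.array(c["R"]);t=np.array(c["t"]);s=bot.read_state()
print("f",K[0,0],"cam",-R.T@t,"axis",R[2],s["position"])
for v,ppm in((221,4.5),(221,4.0),(221,5.)):
    d=K[0,0]/ppm/1000;p=np.array([0,(v-K[1,2])/K[1,1],1])*d;print(ppm,R.T@(p-t)-s["position"])
# tips: closed finger front bottom edge at crop y~215 -> row 216
print(ray(c,256,216,s["position"][2]+.0215)-s["position"])
```

```text
f 270.82812298780436 cam [ 0.37365566 -0.14654167  0.26315014] axis [ 0.26553991 -0.01339342 -0.96400683] [ 0.44617242 -0.15013363  0.07846864]
4.5 [-0.04986368  0.00246369  0.12850594]
4.0 [-0.04703204  0.00232266  0.121484  ]
5.0 [-0.05212899  0.00257652  0.1341235 ]
[-0.01011916  0.00109701  0.0215    ]
```

Tip offset is now known: real fingertips are 21.5 mm above the reported TCP, and the body is well clear. Redoing the fold with that correction.

Emit:
servo_tool --targets '[{"offset":[0,0,-0.012],"dr":[0,0,0]},{"offset":[0,0,-0.022],"dr":[0,0,0]},{"offset":[0,0.012,-0.022],"dr":[0,0,0]},{"offset":[0,0.0316,-0.022],"dr":[0,0,0]},{"offset":[0,0.0316,-0.022],"dr":[0,0,0]},{"offset":[0,0.0316,-0.01],"dr":[0,0,0]},{"offset":[0,0.0316,0.005],"dr":[0,0,0]},{"offset":[0,0.0316,0.014],"dr":[0,0,0]},{"offset":[0,0.0316,0.014],"dr":[0,0,0]},{"offset":[0,0.0316,0.014],"dr":[0,0,0]}]'

```text
time_s: 27.05
position: [0.4473, -0.1181, 0.063]
tcp_rot: [[-0.999, 0.049, -0.002], [0.049, 0.999, 0.001], [0.002, 0.001, -1.0]]
force: [-0.9, 0.8, 0.0]
opening: 0.004
grasp_force: 0.0
```

Emit:
servo_tool --targets '[{"offset":[0,-0.01,0],"dr":[0,0,0]},{"offset":[0,-0.018,0],"dr":[0,0,0]},{"offset":[0,-0.025,0],"dr":[0,0,0]},{"offset":[0,-0.03,0],"dr":[0,0,0]},{"offset":[0,-0.035,0.0005],"dr":[0,0,0]},{"offset":[0,-0.04,0.0013],"dr":[0,0,0]}]'

```text
time_s: 27.55
position: [0.4463, -0.1576, 0.0629]
tcp_rot: [[-0.999, 0.052, 0.001], [0.052, 0.999, 0.003], [-0.001, 0.003, -1.0]]
force: [3.2, 7.1, 2.9]
opening: 0.005
grasp_force: 4.5
```

Contact at 7 N: it is folding. Continue the arc.

Emit:
servo_tool --targets '[{"offset":[0,-0.005,0.001],"dr":[0,0,0]},{"offset":[0,-0.0096,0.003],"dr":[0,0,0]},{"offset":[0,-0.014,0.005],"dr":[0,0,0]},{"offset":[0,-0.0182,0.0075],"dr":[0,0,0]},{"offset":[0,-0.022,0.0105],"dr":[0,0,0]},{"offset":[0,-0.0257,0.0135],"dr":[0,0,0]},{"offset":[0,-0.029,0.017],"dr":[0,0,0]},{"offset":[0,-0.032,0.021],"dr":[0,0,0]},{"offset":[0,-0.0348,0.025],"dr":[0,0,0]},{"offset":[0,-0.037,0.0295],"dr":[0,0,0]},{"offset":[0,-0.039,0.034],"dr":[0,0,0]},{"offset":[0,-0.0405,0.038],"dr":[0,0,0]},{"offset":[0,-0.0405,0.0395],"dr":[0,0,0]},{"offset":[0,-0.0405,0.0395],"dr":[0,0,0]}]'

```text
time_s: 28.72
position: [0.4444, -0.2004, 0.0238]
tcp_rot: [[-0.999, 0.05, 0.002], [0.05, 0.999, -0.002], [-0.002, -0.002, -1.0]]
force: [-0.9, 0.5, 6.1]
opening: 0.006
grasp_force: 3.2
```

Emit:
servo_tool --targets '[{"offset":[0,0,0.001],"dr":[0,0,0]},{"offset":[0,0,0.002],"dr":[0,0,0]},{"offset":[0,0,0.002],"dr":[0,0,0]},{"offset":[0,0,0.002],"dr":[0,0,0]}]'

```text
time_s: 29.05
position: [0.4444, -0.2008, 0.0221]
tcp_rot: [[-0.999, 0.05, 0.002], [0.05, 0.999, -0.002], [-0.002, -0.002, -1.0]]
force: [-0.9, -0.7, 7.9]
opening: 0.006
grasp_force: 3.7
```

Emit:
servo_tool --targets '[{"offset":[0,0,0.001],"dr":[0,0,0]},{"offset":[0,0,0.0015],"dr":[0,0,0]},{"offset":[0,0,0.0015],"dr":[0,0,0]},{"offset":[0,0,0.0015],"dr":[0,0,0]}]'

```text
time_s: 29.38
position: [0.4444, -0.2011, 0.0207]
tcp_rot: [[-0.999, 0.05, 0.002], [0.05, 0.999, -0.003], [-0.002, -0.003, -1.0]]
force: [-3.5, -2.8, 8.3]
opening: 0.004
grasp_force: 4.0
```

Row 4 is down (grip top at ~42 mm, which is flat). Now row 1: lift, cross over, and come down on its +y side.

Emit:
servo_tool --targets '[{"offset":[0,0,-0.02],"dr":[0,0,0]},{"offset":[0,0,-0.05],"dr":[0,0,0]},{"offset":[0,0,-0.08],"dr":[0,0,0]},{"offset":[0,0.005,-0.09],"dr":[0,0,0]},{"offset":[0,0.03,-0.09],"dr":[0,0,0]},{"offset":[0,0.06,-0.09],"dr":[0,0,0]},{"offset":[0,0.09,-0.09],"dr":[0,0,0]},{"offset":[0,0.12,-0.09],"dr":[0,0,0]},{"offset":[0,0.15,-0.09],"dr":[0,0,0]},{"offset":[0,0.18,-0.09],"dr":[0,0,0]},{"offset":[0,0.21,-0.09],"dr":[0,0,0]},{"offset":[0,0.24,-0.09],"dr":[0,0,0]},{"offset":[0,0.27,-0.09],"dr":[0,0,0]},{"offset":[0,0.3,-0.09],"dr":[0,0,0]},{"offset":[0,0.3185,-0.09],"dr":[0,0,0]},{"offset":[0,0.3185,-0.09],"dr":[0,0,0]},{"offset":[0,0.3185,-0.09],"dr":[0,0,0]},{"offset":[0,0.3185,-0.09],"dr":[0,0,0]}]'

```text
time_s: 30.88
position: [0.4596, 0.1185, 0.1092]
tcp_rot: [[-0.999, 0.05, -0.0], [0.05, 0.999, -0.0], [0.0, -0.0, -1.0]]
force: [-0.4, -0.1, -0.3]
opening: 0.003
grasp_force: 0.0
```

Emit:
servo_tool --targets '[{"offset":[0,0,0.015],"dr":[0,0,0]},{"offset":[0,0,0.032],"dr":[0,0,0]},{"offset":[0,0,0.0465],"dr":[0,0,0]},{"offset":[0,0,0.0465],"dr":[0,0,0]},{"offset":[0,0,0.0465],"dr":[0,0,0]}]'

```text
time_s: 31.3
position: [0.4592, 0.118, 0.0624]
tcp_rot: [[-0.999, 0.052, -0.002], [0.052, 0.999, -0.0], [0.002, -0.0, -1.0]]
force: [0.4, 0.4, 0.8]
opening: 0.008
grasp_force: 0.0
```

Emit:
servo_tool --targets '[{"offset":[0,-0.008,0],"dr":[0,0,0]},{"offset":[0,-0.0155,0],"dr":[0,0,0]},{"offset":[0,-0.0225,0],"dr":[0,0,0]},{"offset":[0,-0.0275,0],"dr":[0,0,0]},{"offset":[0,-0.0325,0.0005],"dr":[0,0,0]},{"offset":[0,-0.0375,0.0013],"dr":[0,0,0]}]'

```text
time_s: 31.8
position: [0.4585, 0.0825, 0.0625]
tcp_rot: [[-0.999, 0.052, 0.002], [0.052, 0.999, 0.003], [-0.002, 0.003, -1.0]]
force: [0.5, 8.2, 4.5]
opening: 0.007
grasp_force: 4.6
```

Emit:
servo_tool --targets '[{"offset":[0,-0.005,0.001],"dr":[0,0,0]},{"offset":[0,-0.0096,0.003],"dr":[0,0,0]},{"offset":[0,-0.014,0.005],"dr":[0,0,0]},{"offset":[0,-0.0182,0.0075],"dr":[0,0,0]},{"offset":[0,-0.022,0.0105],"dr":[0,0,0]},{"offset":[0,-0.0257,0.0135],"dr":[0,0,0]},{"offset":[0,-0.029,0.017],"dr":[0,0,0]},{"offset":[0,-0.032,0.021],"dr":[0,0,0]},{"offset":[0,-0.0348,0.025],"dr":[0,0,0]},{"offset":[0,-0.037,0.0295],"dr":[0,0,0]},{"offset":[0,-0.039,0.034],"dr":[0,0,0]},{"offset":[0,-0.0405,0.038],"dr":[0,0,0]},{"offset":[0,-0.0405,0.0395],"dr":[0,0,0]},{"offset":[0,-0.0405,0.0395],"dr":[0,0,0]}]'

```text
time_s: 32.97
position: [0.4564, 0.04, 0.023]
tcp_rot: [[-0.999, 0.049, 0.002], [0.049, 0.999, -0.001], [-0.002, -0.001, -1.0]]
force: [-1.0, -2.7, 7.4]
opening: 0.005
grasp_force: 3.5
```

Emit:
servo_tool --targets '[{"offset":[0,0,0.001],"dr":[0,0,0]},{"offset":[0,0,0.002],"dr":[0,0,0]},{"offset":[0,0,0.0025],"dr":[0,0,0]},{"offset":[0,0,0.0025],"dr":[0,0,0]}]'

```text
time_s: 33.3
position: [0.4563, 0.0397, 0.0209]
tcp_rot: [[-0.999, 0.049, 0.002], [0.049, 0.999, -0.002], [-0.002, -0.002, -1.0]]
force: [-2.0, -4.7, 10.0]
opening: 0.003
grasp_force: 4.3
```

Emit:
servo_tool --targets '[{"offset":[0,0,-0.02],"dr":[0,0,0]},{"offset":[0,0,-0.05],"dr":[0,0,0]},{"offset":[0,0,-0.08],"dr":[0,0,0]},{"offset":[0,0,-0.11],"dr":[0,0,0]},{"offset":[0,0.03,-0.14],"dr":[0,0,0]},{"offset":[0,0.065,-0.16],"dr":[0,0,0]},{"offset":[0,0.1,-0.17],"dr":[0,0,0]},{"offset":[0,0.14,-0.18],"dr":[0,0,0]},{"offset":[0.01,0.18,-0.18],"dr":[0,0,0]},{"offset":[0.02,0.22,-0.18],"dr":[0,0,0]},{"offset":[0.03,0.25,-0.18],"dr":[0,0,0]},{"offset":[0.04,0.28,-0.18],"dr":[0,0,0]},{"offset":[0.05,0.31,-0.18],"dr":[0,0,0]},{"offset":[0.06,0.34,-0.18],"dr":[0,0,0]},{"offset":[0.07,0.37,-0.18],"dr":[0,0,0]},{"offset":[0.08,0.4,-0.18],"dr":[0,0,0]},{"offset":[0.08,0.4,-0.18],"dr":[0,0,0]},{"offset":[0.08,0.4,-0.18],"dr":[0,0,0]}]'

```text
time_s: 34.8
position: [0.3953, 0.4453, 0.1996]
tcp_rot: [[-0.999, 0.047, 0.0], [0.047, 0.999, -0.0], [-0.0, -0.0, -1.0]]
force: [-0.1, -0.7, -0.1]
opening: 0.005
grasp_force: 0.0
```

Run:
```python
from h import *
c=viewer.capture("top");im=c["color"];g=cv2.cvtColor(im,cv2.COLOR_RGB2GRAY)
old=cv2.cvtColor(cv2.imread("pics/top0.png"),cv2.COLOR_BGR2GRAY)
cv2.imwrite("pics/final.png",im[:,:,::-1])
# difference blobs in the basket region vs. start
d=cv2.absdiff(g,old);m=(d>40).astype(np.uint8);n,l,st,ce=cv2.connectedComponentsWithStats(m)
for i in range(1,n):
    if st[i,4]>=8: print(st[i],ce[i].round(0))
# where grips are: match the old grip 2 patch (vertical grip) at each site; predicted flat places
A=[(.4587,.0848),(.4547,.0048),(.4511,-.0751),(.4470,-.155)]
for k,(x,y) in enumerate(A):
    up=proj(c,[x,y,.101])[0];fl=proj(c,[x-.003,y-.06,.042])[0]
    f=lambda a,p:a[int(p[1])-7:int(p[1])+8,int(p[0])-4:int(p[0])+5].astype(int)
    print(k+1,"up",up.round(),"diff",abs(f(g,up)-f(old,up)).mean().round(1),"flat",fl.round(),"diff",abs(f(g,fl)-f(old,fl)).mean().round(1))
```

```text
[246 199   3   5   8] [247. 201.]
[254 202   9   2  10] [258. 203.]
[265 203   9   1   9] [269. 203.]
[254 205  20   8  33] [260. 211.]
[340 204   9   3  13] [343. 205.]
[350 205   9   1   9] [354. 205.]
[360 205   8   2   8] [364. 205.]
[340 214   9   1   9] [344. 214.]
[350 214  16   1  16] [358. 214.]
[246 220  27   2  29] [258. 221.]
[340 221   9   4  15] [344. 223.]
[243 225  19  17  63] [248. 233.]
[267 228   8   5  16] [272. 231.]
[341 228  28  18 143] [352. 237.]
[266 234   9  10  45] [270. 239.]
[   0  246   92   52 3319] [ 50. 270.]
[  0 251   8  25  79] [  3. 261.]
[  2 258  12  36  94] [  9. 276.]
[  2 277   4  11  13] [  4. 282.]
[  0 316  17  68 752] [  6. 351.]
1 up [246. 233.] diff 32.7 flat [270. 235.] diff 35.8
2 up [280. 234.] diff 4.0 flat [302. 236.] diff 0.9
3 up [314. 235.] diff 4.8 flat [334. 236.] diff 0.9
4 up [348. 236.] diff 46.1 flat [366. 237.] diff 29.7
```

The only changes in the picture are at rows 1 and 4, which now lie flat. Rows 2 and 3, the mug, bowl and grinder are unchanged.

```bash
python3 -c "
from rig import ticket
print(ticket.hand_in())"
```

```text
the job is handed in; nothing more can be done
None
```

I folded the two loose rows, the leftmost and the rightmost, flat to the right and handed the job in; the two firm middle rows still stand and the mug, bowl and grinder were not moved, but hand-in returned no verdict.

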